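Stand the section tools back in their pot

TASK

Sectioning is over: stand the brush, the forceps and the wax scraper in the steel instrument pot, handle ends (the joined end of the forceps) well down inside and tuft, points and blade up above the rim, in any order. Leave the pot standing where it is, never let it tip over, and leave everything else on the bench as it lies.

Things in the scene. Friction and masses are not known exactly. Their poses are not given: they have to be found in the camera images.
- pot: Open round stainless-steel instrument pot, 100 mm outside diameter, 100 mm high, 3 mm wall (94 mm inside), floor 4 mm thick, about 0.5 kg, standing loose on the bench and empty. Origin: centre of its underside; z is its upright axis.
- brush: Fine section brush lying on the bench, 180 mm long: slim wooden handle (138 mm, about 8 mm thick), then a steel ferrule and a short dark tuft (last 20 mm). About 20 g. Origin: half-way along, on its underside as it lies (its centreline is 4 mm above). x runs from the handle end to the tuft.
- forceps: Plain steel dissecting forceps lying on edge, 160 mm long: two slim arms joined at the tail end, 14 mm wide over both arms in the middle (from 5 mm behind to 35 mm ahead of the origin; they do not give when squeezed) and tapering to the points, 9 mm high as it lies. About 30 g. Origin: half-way along, on its underside as it lies (centreline 4.5 mm above). x runs from the joined end to the points.
- scraper: Wax scraper lying on the bench, 170 mm long: black ribbed handle (112 mm long, 14 mm wide, 11 mm high as it lies), thin steel shank and a broad flat steel blade 22 mm wide at the end. About 40 g. Origin: half-way along, on its underside as it lies (centreline 5.5 mm above); the handle reaches from 85 mm behind it to 27 mm ahead of it. x runs from the handle end to the blade.
- brush_tail (a point): Handle end of the brush, on its centreline, 90 mm behind its origin: the end that goes down into the pot.
- brush_tip (a point): End of the brush's tuft, 90 mm ahead of its origin: stays up.
- forceps_tail (a point): Joined end of the forceps, on the centreline, 80 mm behind the origin: the end that goes down into the pot.
- forceps_tip (a point): Points of the forceps, 80 mm ahead of the origin: stay up.
- scraper_tail (a point): Handle end of the scraper, on its centreline, 85 mm behind its origin: the end that goes down into the pot.
- scraper_tip (a point): Blade edge of the scraper, 85 mm ahead of its origin: stays up.
- marker: Bystander: white marker pen with black cap, 130 mm long, 12 mm thick, lying. Origin: middle of its underside.
- block: Bystander: pale blue tissue cassette with a wax block on it, 40 x 28 x 12 mm. Origin: middle of its underside.
- blades: Bystander: flat grey microtome-blade dispenser, 90 x 20 x 15 mm. Origin: middle of its underside.
- mould: Bystander: small steel embedding mould, 50 x 36 x 11 mm. Origin: middle of its underside.
- slidebox: Bystander: white slide box, 85 x 140 x 34 mm. Origin: middle of its underside.
- bottle: Bystander: amber bottle, 48 mm diameter, 85 mm high, upright. Origin: centre of its underside.
- pencil: Bystander: yellow pencil, 165 mm long, 7 mm thick, lying. Origin: middle of its underside.
Mind the look-alikes: they are no part of the job. Of the things that look like the pot, take the one that is farthest to the robot's right at the start.

How it is judged:
By the outcome, as a careful person would: the job done as asked, in the order asked, and still so for the second after the job is handed in, with the robot touching nothing.
It also fails if it takes over 72 s, if anything falls off the work surface, if the arm or the gripper's body presses on something with over 40 N, if the wrist force passes 120 N, or if a joint passes its speed limit or range.

ROBOT

A 6-joint arm with a two-finger parallel gripper is mounted at the origin on the work surface. World frame = base frame: x ahead of the robot, y to its left, z up, the work surface at z = 0. Lengths are in mm, angles in rad, forces in N, time in s.
With the tool pointing down it reaches from about 250 to 775 mm from the base axis. Payload 4 kg.
Tool frame: the origin (TCP) lies at the very end of the fingers, on their centre line; the grasp point (between the pads) lies 19 mm behind it; z points along the fingers, y is the line along which they close (so a half turn about z gives the same grasp; the last joint's range is limited). The gripper opens to 85 mm and grips with 20 to 120 N. Pads are 22 mm wide; open, the fingers measure 114 mm over their backs; the gripper's body (76 mm by 85 mm) begins 54 mm behind the grasp point. The pads swing forward as they close: fully open they stand 13 mm farther back than shut.
Start: joints at [1.08, 0.087, 1.371, -0, 1.684, -0.103], TCP at [207.994, 509.172, 231.341] pointing down, gripper open.
Joint ranges: [-3.1, 3.1], [-0.76, 2.03], [0.27, 2.55], [-1.08, 4.22], [0.17, 2.65], [-2.57, 2.57]. Speed limits (rad/s): [2.79, 2.79, 3.14, 3.14, 3.14, 3.14].

INTERFACE

Orientations are given as a 3x3 rotation matrix whose columns are the frame's x, y, z axes.
In Python, from cell import r gives the robot as it stands. The module is installed in compiled form; this text tells all that it offers.
- The arm moves only by the shell command python3 -m creep 'ROWS' [FORCE]. ROWS is JSON, a list of rows, each an object with "claw": the opening, from 0 (shut) to 1 (fully open); "delta_pos": the shift along the tool's x, y, z in m, a list of three; "twist": the turn about the tool's z in degrees. In form: [{"claw": claw, "delta_pos": [x, y, z], "twist": twist}, ...]. A call has 1 to 12 rows; each row shifts and turns the commanded pose from where the row before left it, along the tool's axes as they then stand; what a row does not reach is not made up. A row lasts 1/12 s, in which the tool goes at most 41.7 mm and 7.16 degrees, less where a joint would pass 70% of its speed; a pose out of reach is approached as far as the arm can. A call with a gripper value outside its range is refused whole. The fingers move at their own pace and stop on an object; FORCE is the grip in N (left out, the last holds). Time passes only in rows, so rows that do not move let the fingers close. It gives the time, the measured TCP pose, the force, the opening and the grip force at its end, in the units of the state.
- r.read_state(): the state, without advancing time (a new reading comes with each control period).
- r.capture(name): name is "scene" or "top" or "wrist"; returns a dict with "img" (420x560x3 uint8, blue, green, red), "K" (3x3 intrinsics, pixels), "cam_to_world" (4x4, takes a point from camera to world coordinates). Camera axes: x right, y down, z forward; pixel columns grow to the right and rows downward; lengths in mm; the calibration is good to about 2 mm. A picture is of the moment at which its call begins. There is no depth.
- r.sign_off(): hands the job in; it is judged then, once.
The state is a dict: "clock": time; "qpos": joint angles; "qvel": joint speeds; "tau": joint torques, N m; "tool_pos": TCP position; "eef_rot": TCP orientation; "force": force on the tool from outside, world axes, zero at the start; "torque": the same for the moment, N m; "width": finger opening in mm; "gripper_force": force on a finger pad.
Only numpy, scipy, OpenCV 4.12 (cv2) and the standard library are available. Lean on these libraries where they do the work, as an engineer would, in place of code of your own. Each camera call takes 0.05 s, during which the arm holds its last target. There are 200 camera calls.

## Working session

There is one attempt and no reset: what is moved stays moved. The work goes in short steps, Python scripts to look and compute and a shell command to move; the robot and the scene stay as the last step left them, time stands still between calls to the robot, and variables do not carry over. Pictures are saved under pics/ and viewed, at most 10 in all, crops included, and the job is handed in when it is done.

```bash
mkdir -p pics
python3 - <<'E'
from cell import r
import cv2,numpy as np
for n in("top","scene"):
    c=r.capture(n);cv2.imwrite(f"pics/{n}0.png",c["img"]);np.savez(f"{n}0.npz",**c);print(n,c["K"].round(1).tolist(),c["cam_to_world"].round(3).tolist())
s=r.read_state();print(s["clock"],s["eef_rot"],s["tool_pos"],s["width"])
E
```

```text
top [[411.0, 0.0, 275.4], [0.0, 411.0, 211.4], [0.0, 0.0, 1.0]] [[0.026, -0.994, 0.104, 426.329], [-0.999, -0.023, 0.022, -41.831], [-0.02, -0.104, -0.994, 1028.404], [0.0, 0.0, 0.0, 1.0]]
scene [[501.1, 0.0, 279.7], [0.0, 501.1, 204.5], [0.0, 0.0, 1.0]] [[-0.698, 0.448, -0.558, 1102.214], [0.716, 0.452, -0.532, 540.2], [0.013, -0.771, -0.636, 699.357], [0.0, 0.0, 0.0, 1.0]]
0.1 [[-9.25754964e-01  3.78122747e-01 -9.66757215e-04]
 [ 3.78123921e-01  9.25753246e-01 -1.79673438e-03]
 [ 2.15592490e-04 -2.02888980e-03 -9.99997919e-01]] [207.76847715 508.75763737 230.22862458] 85.42850213452824
```

View pics/top0.png

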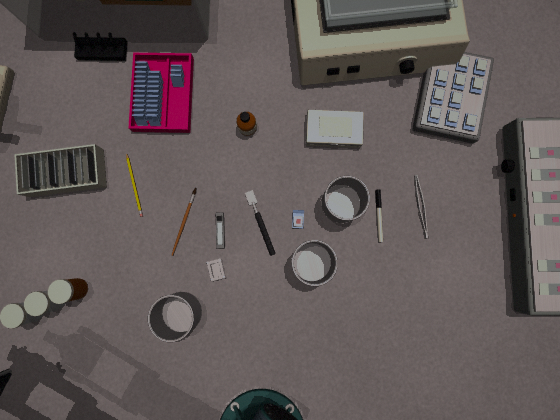

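View pics/scene0.png

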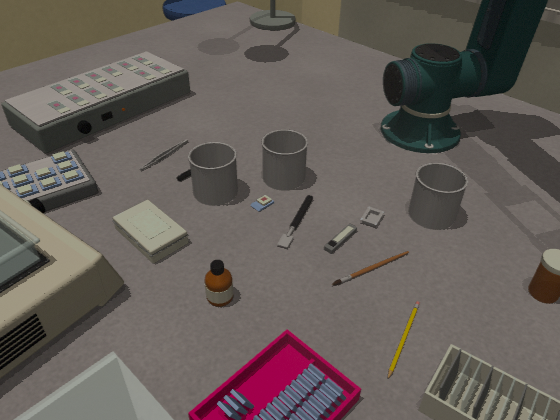

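The top view shows three pot-like vessels: (346,199), (314,263) and (174,317). Image right is −y, the robot's right, so (346,199) fits best. The brush runs (173,254)→(195,190), the scraper handle (272,253)→blade (250,192), and the forceps (416,177)–(427,237). I'll confirm the pot and the forceps' joined end in an enlarged crop, and measure.

```bash
cat > h.py <<'E'
import numpy as np,cv2
def ray(c,p,z):
    T=c["cam_to_world"];d=T[:3,:3]@np.linalg.inv(c["K"])@np.array([p[0],p[1],1.])
    o=T[:3,3];return o+d*(z-o[2])/d[2]
def ends(c,mask,roi,z,sub=0):
    x0,y0,x1,y1=roi;m=np.zeros_like(mask);m[y0:y1,x0:x1]=mask[y0:y1,x0:x1]
    n,l,st,_=cv2.connectedComponentsWithStats(m);
    ys,xs=np.nonzero(m);P=np.array([ray(c,(x,y),z)[:2] for x,y in zip(xs,ys)])
    mu=P.mean(0);u=np.linalg.svd(P-mu,full_matrices=False)[2][0]
    if u[0]<0:u=-u
    t=(P-mu)@u;return mu+u*t.min(),mu+u*t.max(),np.ptp(t),np.degrees(np.arctan2(u[1],u[0])),len(xs)
E
python3 - <<'E'
from h import *
c=dict(np.load("top0.npz"));im=c["img"].astype(int)
bg=cv2.medianBlur(c["img"],51).astype(int)
m=(np.abs(im-bg).max(2)>22).astype(np.uint8)
for n,roi,z in(("brush",(165,182,203,262),4),("scraper",(242,186,280,260),5.5),("forceps",(408,170,435,243),4.5)):
    a,b,L,ang,k=ends(c,m,roi,z);print(n,a.round(1),b.round(1),"L",round(L,1),"ang",round(ang,1),k)
for p in((346,199),(314,263),(174,317)):
    print(p,ray(c,p,50).round())
out=np.hstack([cv2.resize(c["img"][165:255,310:440],None,fx=4,fy=4,interpolation=cv2.INTER_CUBIC),cv2.resize(m[165:255,405:440]*255,None,fx=4,fy=4)[:,:,None].repeat(3,2)])
cv2.imwrite("pics/crop1.png",out)
s=dict(np.load("scene0.npz"))["img"]
E
```

```text
brush [418.  236.5] [589.9 184.9] L 179.5 ang -16.7 240
scraper [425.3 -14.5] [583.1  51.3] L 170.9 ang 22.6 424
forceps [ 475.6 -391.8] [ 632.6 -367.3] L 158.8 ang 8.9 282
(346, 199) [ 562. -188.   50.]
(314, 263) [ 408. -114.   50.]
(174, 317) [274. 211.  50.]
```

View pics/crop1.png

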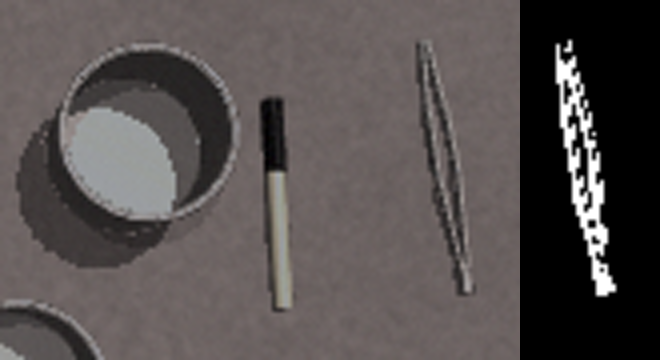

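The crop shows the pot at pixel (347,198) upright and empty. It is the rightmost of the three, centred at y≈−188 against −114 and +211. The forceps' points are up (416,177, gap visible) and the joined end is down (427,237). All tips point to +x. Lengths measure 179.5, 170.9 and 158.8 mm, as given. The tool cannot tilt, so I'll grip each item near its tail and lower it over the rim, which swings its tip up. Then I release it inside.

```bash
python3 -c "
from h import *
c=dict(np.load('top0.npz'));print(ray(c,(347,197.6),100).round(1))"
python3 -m creep '[{"claw":0.4,"delta_pos":[-0.0343,-0.0191,0],"twist":0},{"claw":0.4,"delta_pos":[-0.0343,-0.0191,0],"twist":0},{"claw":0.4,"delta_pos":[-0.0343,-0.0191,0],"twist":0},{"claw":0.4,"delta_pos":[-0.0343,-0.0191,0],"twist":0},{"claw":0.4,"delta_pos":[-0.0343,-0.0191,0],"twist":0},{"claw":0.4,"delta_pos":[-0.0343,-0.0191,0],"twist":0},{"claw":0.4,"delta_pos":[-0.0343,-0.0191,0],"twist":0},{"claw":0.4,"delta_pos":[-0.0343,-0.0191,0],"twist":0},{"claw":0.4,"delta_pos":[-0.0343,-0.0191,0],"twist":0},{"claw":0.4,"delta_pos":[0,0,0.04],"twist":-5.5},{"claw":0.4,"delta_pos":[0,0,0.04],"twist":0},{"claw":0.4,"delta_pos":[0,0,0],"twist":0}]' 20
python3 - <<'E'
from h import *
from cell import r
s=r.read_state();print(s["qpos"].round(3) if hasattr(s["qpos"],"round") else s["qpos"])
c=r.capture("wrist");cv2.imwrite("pics/w1.png",c["img"]);np.savez("w1.npz",**c)
E
```

```text
[ 558.4 -182.7  100. ]
clock: 1.1
tool_pos: [421.6, 229.3, 139.7]
eef_rot: [[-0.957, 0.29, -0.022], [0.29, 0.957, -0.009], [0.018, -0.015, -1.0]]
force: [-2.6, -0.9, -3.4]
width: 34.0
gripper_force: 0.0
[ 0.38  -0.015  1.66   0.     1.521 -0.897]
```

View pics/w1.png

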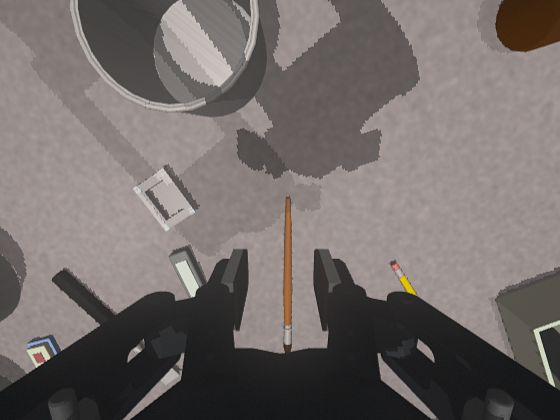

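Wrist view: the brush lies between the open fingers, handle end at (288,197), tuft at (288,350).

```bash
cat >> h.py <<'E'
def go(tgt,s):
    "tool-frame shift (m) from measured pose to world target"
    return (np.array(s["eef_rot"]).T@(np.array(tgt)-np.array(s["tool_pos"]))/1000).round(4)
def heading(s): R=np.array(s["eef_rot"]);return np.degrees(np.arctan2(R[1,0],R[0,0])).round(1)
E
python3 - <<'E'
from h import *
from cell import r
s=r.read_state();c=dict(np.load("w1.npz"))
t=ray(c,(288,197),4);print(t,heading(s),s["tool_pos"])
print(go((430,232.5,3),s))
E
```

```text
[416.05494855 235.62074335   4.        ] 163.2 [424.02604509 230.91387882 144.56126818]
[-0.007   0.0046  0.1414]
```

```bash
python3 -m creep '[{"claw":0.4,"delta_pos":[0.0,0,0.04],"twist":0},{"claw":0.4,"delta_pos":[0,0,0.04],"twist":0},{"claw":0.4,"delta_pos":[0,0,0.03],"twist":0},{"claw":0.35,"delta_pos":[0,0,0.015],"twist":0},{"claw":0.3,"delta_pos":[0,0,0],"twist":0},{"claw":0.3,"delta_pos":[0,0,0],"twist":0},{"claw":0.3,"delta_pos":[0,0,0],"twist":0}]' 20
python3 -c "
from h import *
from cell import r
s=r.read_state();print(s['tool_pos'],go((428,232.5,3),s))"
```

```text
clock: 1.73
tool_pos: [431.4, 234.8, 29.9]
eef_rot: [[-0.958, 0.287, 0.006], [0.287, 0.958, 0.002], [-0.005, 0.004, -1.0]]
force: [0.7, -0.2, 0.9]
width: 25.5
gripper_force: 0.0
[431.39558992 234.80297277  29.8565788 ] [ 0.0027 -0.0033  0.0268]
```

```bash
python3 -m creep '[{"claw":0.3,"delta_pos":[0.003,-0.003,0.015],"twist":0},{"claw":0.3,"delta_pos":[0,0,0.008],"twist":0},{"claw":0.3,"delta_pos":[0,0,0],"twist":0},{"claw":0.3,"delta_pos":[0,0,0],"twist":0},{"claw":0.0,"delta_pos":[0,0,0],"twist":0},{"claw":0.0,"delta_pos":[0,0,0],"twist":0},{"claw":0.0,"delta_pos":[0,0,0],"twist":0},{"claw":0.0,"delta_pos":[0,0,0],"twist":0},{"claw":0.0,"delta_pos":[0,0,0],"twist":0}]' 20
```

```text
clock: 2.48
tool_pos: [426.0, 231.7, 4.5]
eef_rot: [[-0.958, 0.288, 0.002], [0.288, 0.958, 0.001], [-0.002, 0.002, -1.0]]
force: [-0.1, 1.4, 4.8]
width: 7.0
gripper_force: 23.0
```

```bash
python3 -m creep '[{"claw":0,"delta_pos":[0,0,-0.03],"twist":0},{"claw":0,"delta_pos":[0,0,-0.04],"twist":0},{"claw":0,"delta_pos":[0,0,-0.04],"twist":0},{"claw":0,"delta_pos":[0,0,-0.04],"twist":0},{"claw":0,"delta_pos":[0,0,0],"twist":0}]'
python3 -m creep '[{"claw":0,"delta_pos":[-0.020,-0.0326,0],"twist":0},{"claw":0,"delta_pos":[-0.020,-0.0326,0],"twist":0},{"claw":0,"delta_pos":[-0.020,-0.0326,0],"twist":0},{"claw":0,"delta_pos":[-0.020,-0.0326,0],"twist":0},{"claw":0,"delta_pos":[-0.020,-0.0326,0],"twist":0},{"claw":0,"delta_pos":[-0.020,-0.0326,0],"twist":0},{"claw":0,"delta_pos":[-0.020,-0.0326,0],"twist":0},{"claw":0,"delta_pos":[-0.020,-0.0326,0],"twist":0},{"claw":0,"delta_pos":[-0.020,-0.0326,0],"twist":0},{"claw":0,"delta_pos":[-0.020,-0.0326,0],"twist":0},{"claw":0,"delta_pos":[-0.020,-0.0326,0],"twist":0},{"claw":0,"delta_pos":[0,0,0],"twist":0}]'
python3 -m creep '[{"claw":0,"delta_pos":[0,0,0],"twist":0},{"claw":0,"delta_pos":[0,0,0],"twist":0}]'
python3 - <<'E'
from h import *
from cell import r
s=r.read_state();c=r.capture("wrist");np.savez("w2.npz",**c);d=r.capture("scene")
cv2.imwrite("pics/w2.png",np.hstack([cv2.resize(c["img"],(400,300)),cv2.resize(d["img"][60:300,80:400],(400,300))]))
print(s["tool_pos"],heading(s),go((533.5,-175.2,150),s))
E
```

```text
clock: 2.9
tool_pos: [429.5, 233.1, 162.8]
eef_rot: [[-0.958, 0.288, 0.016], [0.288, 0.958, 0.006], [-0.013, 0.011, -1.0]]
force: [1.3, 1.3, 0.8]
width: 6.8
gripper_force: 22.4
clock: 3.9
tool_pos: [533.0, -182.0, 151.9]
eef_rot: [[-0.956, 0.294, -0.001], [0.294, 0.956, -0.003], [-0.0, -0.004, -1.0]]
force: [-0.4, 0.9, -0.7]
width: 6.8
gripper_force: 22.4
clock: 4.07
tool_pos: [532.1, -175.0, 152.3]
eef_rot: [[-0.958, 0.288, -0.002], [0.288, 0.958, 0.002], [0.002, 0.001, -1.0]]
force: [-0.4, 0.0, -0.4]
width: 7.2
gripper_force: 22.4
[ 532.07594592 -175.02586701  152.34773621] 163.3 [-0.0014  0.0002  0.0023]
```

View pics/w2.png

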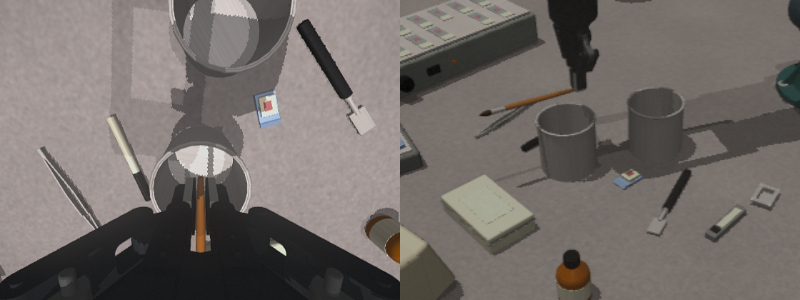

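Wrist view (left half): the brush tail hangs over the pot mouth, with the rim spanning x 152–249 and its back edge at y≈139 (half-scale). Scene view: the brush is level, with its tuft away from the robot.

```bash
python3 - <<'E'
from h import *
c=dict(np.load("w2.npz"));u=np.array([.958,-.288])
p=ray(c,(280,194),100);print("back rim",p,"centre",p[:2]+50*u)
for q in((152*1.4,188*1.4),(249*1.4,188*1.4)): print(ray(c,q,100).round(1))
E
python3 -m creep '[{"claw":0,"delta_pos":[0,0,0.025],"twist":0},{"claw":0,"delta_pos":[0,0,0.015],"twist":0},{"claw":0,"delta_pos":[0,0,0],"twist":0},{"claw":0,"delta_pos":[0,0,0],"twist":0}]'
```

```text
back rim [ 506.44193631 -168.34096654  100.        ] centre [ 554.34193631 -182.74096654]
[ 541.  -228.8  100. ]
[ 568.9 -136.1  100. ]
clock: 4.5
tool_pos: [531.9, -173.8, 112.6]
eef_rot: [[-0.958, 0.286, -0.002], [0.286, 0.958, 0.001], [0.002, 0.001, -1.0]]
force: [0.1, 0.1, 0.4]
width: 7.0
gripper_force: 22.4
```

```bash
python3 -m creep '[{"claw":0,"delta_pos":[0,0,0.006],"twist":0},{"claw":0,"delta_pos":[0,0,0.006],"twist":0},{"claw":0,"delta_pos":[0,0,0.006],"twist":0},{"claw":0,"delta_pos":[0,0,0.006],"twist":0},{"claw":0,"delta_pos":[0,0,0.004],"twist":0},{"claw":0,"delta_pos":[0,0,0],"twist":0}]'
python3 - <<'E'
from h import *
from cell import r
d=r.capture("scene");c=r.capture("wrist")
cv2.imwrite("pics/w3.png",np.hstack([cv2.resize(c["img"],(400,300)),cv2.resize(d["img"][90:240,130:330],(400,300))]))
E
```

```text
clock: 5.0
tool_pos: [532.6, -175.4, 84.6]
eef_rot: [[-0.958, 0.288, 0.0], [0.288, 0.958, 0.0], [-0.0, 0.0, -1.0]]
force: [0.4, 0.8, 2.6]
width: 7.1
gripper_force: 23.0
```

View pics/w3.png

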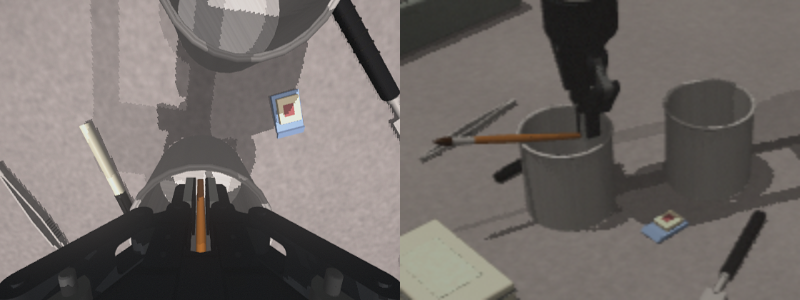

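The brush is pivoting on the rim at about 2.6 N, its tuft rising at (435,140) in the right half. The pot has not moved, so I'll continue down.

```bash
python3 -m creep '[{"claw":0,"delta_pos":[0,0,0.006],"twist":0},{"claw":0,"delta_pos":[0,0,0.006],"twist":0},{"claw":0,"delta_pos":[0,0,0.006],"twist":0},{"claw":0,"delta_pos":[0,0,0.004],"twist":0},{"claw":0,"delta_pos":[0,0,0],"twist":0}]'
python3 -m creep '[{"claw":0,"delta_pos":[0,0,0.005],"twist":0},{"claw":0,"delta_pos":[0,0,0.005],"twist":0},{"claw":0,"delta_pos":[0,0,0.003],"twist":0},{"claw":0,"delta_pos":[0,0,0],"twist":0},{"claw":0,"delta_pos":[0,0,0],"twist":0}]'
python3 - <<'E'
from h import *
from cell import r
d=r.capture("scene");a=dict(np.load("scene0.npz"))
def pot(i): return i[120:215,180:245].astype(int)
cv2.imwrite("pics/w4.png",np.hstack([cv2.resize(a["img"][90:240,130:330],(400,300)),cv2.resize(d["img"][90:240,130:330],(400,300))]))
E
```

```text
clock: 5.52
tool_pos: [531.4, -175.0, 61.4]
eef_rot: [[-0.958, 0.288, -0.003], [0.288, 0.958, 0.001], [0.003, 0.0, -1.0]]
force: [-1.0, -0.5, 1.5]
width: 7.1
gripper_force: 21.6
clock: 5.93
tool_pos: [535.1, -176.8, 54.9]
eef_rot: [[-0.958, 0.288, 0.007], [0.288, 0.958, -0.003], [-0.008, -0.001, -1.0]]
force: [-2.5, -0.1, 16.2]
width: 6.7
gripper_force: 22.5
```

View pics/w4.png

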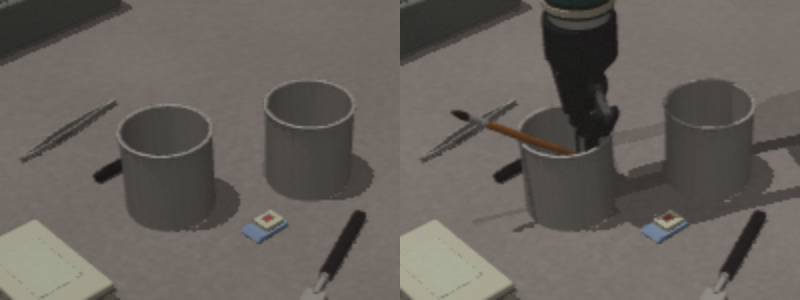

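The brush is tilted about 28° and the pot is where it was. However, 16 N suggests the gripper knuckles have met the rim, so I'll back up a little and release.

```bash
python3 -m creep '[{"claw":0,"delta_pos":[0,0,-0.007],"twist":0},{"claw":0,"delta_pos":[0,0,0],"twist":0},{"claw":0.2,"delta_pos":[0,0,0],"twist":0},{"claw":0.2,"delta_pos":[0,0,0],"twist":0},{"claw":0.2,"delta_pos":[0,0,0],"twist":0},{"claw":0.2,"delta_pos":[0,0,0],"twist":0},{"claw":0.2,"delta_pos":[0,0,0],"twist":0},{"claw":0.2,"delta_pos":[0,0,0],"twist":0}]'
python3 -m creep '[{"claw":0.2,"delta_pos":[0,0,-0.015],"twist":0},{"claw":0.2,"delta_pos":[0,0,-0.03],"twist":0},{"claw":0.2,"delta_pos":[0,0,-0.04],"twist":0},{"claw":0.2,"delta_pos":[0,0,-0.04],"twist":0},{"claw":0.2,"delta_pos":[0,0,-0.04],"twist":0},{"claw":0.2,"delta_pos":[0,0,0],"twist":0},{"claw":0.2,"delta_pos":[0,0,0],"twist":0}]'
python3 - <<'E'
from h import *
from cell import r
d=r.capture("scene");c=r.capture("wrist")
cv2.imwrite("pics/w5.png",np.hstack([cv2.resize(c["img"],(400,300)),cv2.resize(d["img"][90:240,130:330],(400,300))]))
s=r.read_state();print(s["tool_pos"],heading(s))
E
```

```text
clock: 6.65
tool_pos: [532.4, -175.4, 56.9]
eef_rot: [[-0.958, 0.288, -0.001], [0.288, 0.958, 0.0], [0.001, 0.0, -1.0]]
force: [1.0, -2.0, 0.4]
width: 17.0
gripper_force: 0.8
clock: 7.23
tool_pos: [533.9, -175.8, 225.8]
eef_rot: [[-0.958, 0.287, 0.006], [0.287, 0.958, -0.002], [-0.007, -0.0, -1.0]]
force: [-0.6, -0.1, -0.5]
width: 16.9
gripper_force: 0.0
[ 532.00061475 -175.06274235  220.90926141] 163.3
```

View pics/w5.png

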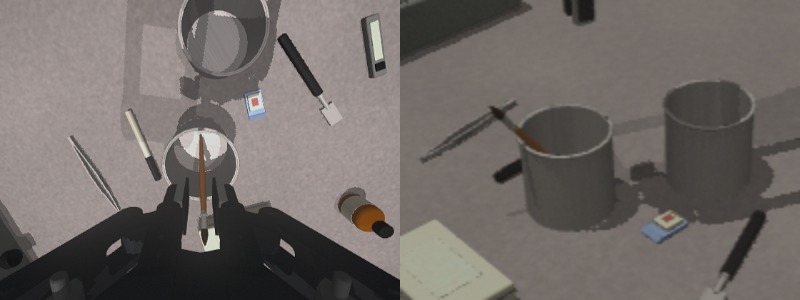

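Wrist and scene views: the brush stands in the pot with tuft up and handle end down at the back. The pot is unmoved. The scraper is next: grip 33 mm from the tail, and place it parallel to the brush, 12 mm to its left.

```bash
python3 -m creep '[{"claw":0.45,"delta_pos":[0.0245,0.0288,0],"twist":0},{"claw":0.45,"delta_pos":[0.0245,0.0288,0],"twist":0},{"claw":0.45,"delta_pos":[0.0245,0.0288,0],"twist":0},{"claw":0.45,"delta_pos":[0.0245,0.0288,0],"twist":0},{"claw":0.45,"delta_pos":[0.0245,0.0288,0],"twist":0},{"claw":0.45,"delta_pos":[0,0,0.02],"twist":-6.5},{"claw":0.45,"delta_pos":[0,0,0.02],"twist":-6.5},{"claw":0.45,"delta_pos":[0,0,0.02],"twist":-6.5},{"claw":0.45,"delta_pos":[0,0,0],"twist":-6.5},{"claw":0.45,"delta_pos":[0,0,0],"twist":-6.5},{"claw":0.45,"delta_pos":[0,0,0],"twist":-6.8},{"claw":0.45,"delta_pos":[0,0,0],"twist":0}]'
python3 -m creep '[{"claw":0.45,"delta_pos":[0,0,0],"twist":0},{"claw":0.45,"delta_pos":[0,0,0],"twist":0}]'
python3 - <<'E'
from h import *
from cell import r
s=r.read_state();c=r.capture("wrist");np.savez("w6.npz",**c)
print(heading(s),go((455.8,-1.8,4),s))
# dark handle mask on the image, tail side (upper half, between the fingers)
m=(c["img"].max(2)<55).astype(np.uint8);m[235:]=0
n,l,st,ce=cv2.connectedComponentsWithStats(m)
for i in range(1,n):
    if st[i,4]>60: print(st[i],ray(c,(st[i,0]+st[i,2]/2,st[i,1]),5.5).round(1))
u=np.array([.923,.385]);
T=c["cam_to_world"];K=c["K"]
for k in(0,33):
    p=np.array([425.3+k*.923,-14.5+k*.385,5.5]);q=K@(T[:3,:3].T@(p-T[:3,3]));print("expect px",(q[:2]/q[2]).round())
d=r.capture("top");dd=np.linalg.norm(T[:3,3]-s["tool_pos"]);print(dd)
E
```

```text
clock: 8.33
tool_pos: [455.0, -2.0, 159.3]
eef_rot: [[-0.923, -0.386, -0.006], [-0.386, 0.923, 0.001], [0.005, 0.003, -1.0]]
force: [-0.1, -0.3, -0.2]
width: 38.5
gripper_force: 0.0
clock: 8.5
tool_pos: [455.9, -2.2, 160.9]
eef_rot: [[-0.924, -0.382, -0.003], [-0.382, 0.924, 0.0], [0.002, 0.001, -1.0]]
force: [-0.6, -0.2, -0.2]
width: 38.3
gripper_force: 0.0
-157.6 [-0.0004  0.0002  0.1569]
[273 165  14  18 101] [425.3 -15.5   5.5]
expect px [281. 165.]
expect px [281. 198.]
158.63081460376344
```

The tail's measured pixel (280,165) matches the expected (281,165). Descend and grip.

```bash
python3 -m creep '[{"claw":0.4,"delta_pos":[0,0,0.04],"twist":0},{"claw":0.35,"delta_pos":[0,0,0.04],"twist":0},{"claw":0.35,"delta_pos":[0,0,0.035],"twist":0},{"claw":0.35,"delta_pos":[0,0,0.02],"twist":0},{"claw":0.35,"delta_pos":[0,0,0.01],"twist":0},{"claw":0.35,"delta_pos":[0,0,0.0],"twist":0},{"claw":0.35,"delta_pos":[0,0,0],"twist":0}]' 20
python3 -m creep '[{"claw":0.35,"delta_pos":[0,0,0.008],"twist":0},{"claw":0.35,"delta_pos":[0,0,0],"twist":0},{"claw":0,"delta_pos":[0,0,0],"twist":0},{"claw":0,"delta_pos":[0,0,0],"twist":0},{"claw":0,"delta_pos":[0,0,0],"twist":0},{"claw":0,"delta_pos":[0,0,0],"twist":0},{"claw":0,"delta_pos":[0,0,0],"twist":0}]' 20
```

```text
clock: 9.18
tool_pos: [457.3, -2.4, 17.9]
eef_rot: [[-0.924, -0.384, 0.001], [-0.384, 0.924, 0.0], [-0.001, -0.0, -1.0]]
force: [0.7, 0.3, 0.3]
width: 29.9
gripper_force: 0.0
clock: 9.77
tool_pos: [457.5, -2.4, 10.3]
eef_rot: [[-0.923, -0.384, 0.002], [-0.384, 0.923, -0.0], [-0.002, -0.001, -1.0]]
force: [0.5, -0.7, 2.9]
width: 12.0
gripper_force: 20.2
```

It gripped too high, on the top edge at width 12. Reopen, go 7 mm lower and regrip.

```bash
python3 -m creep '[{"claw":0.35,"delta_pos":[0,0,0],"twist":0},{"claw":0.35,"delta_pos":[0,0,0],"twist":0},{"claw":0.35,"delta_pos":[0,0,0],"twist":0},{"claw":0.35,"delta_pos":[0,0,0.007],"twist":0},{"claw":0.35,"delta_pos":[0,0,0],"twist":0},{"claw":0,"delta_pos":[0,0,0],"twist":0},{"claw":0,"delta_pos":[0,0,0],"twist":0},{"claw":0,"delta_pos":[0,0,0],"twist":0},{"claw":0,"delta_pos":[0,0,0],"twist":0},{"claw":0,"delta_pos":[0,0,0],"twist":0},{"claw":0,"delta_pos":[0,0,0],"twist":0}]' 20
```

```text
clock: 10.68
tool_pos: [456.7, -2.3, 2.4]
eef_rot: [[-0.923, -0.384, 0.0], [-0.384, 0.923, 0.0], [-0.0, -0.0, -1.0]]
force: [0.5, -0.1, -0.9]
width: 13.1
gripper_force: 23.4
```

```bash
python3 -m creep '[{"claw":0,"delta_pos":[0,0,-0.03],"twist":0},{"claw":0,"delta_pos":[0,0,-0.04],"twist":0},{"claw":0,"delta_pos":[0,0,-0.04],"twist":0},{"claw":0,"delta_pos":[0,0,-0.04],"twist":0},{"claw":0,"delta_pos":[0,0,-0.03],"twist":6.5},{"claw":0,"delta_pos":[0,0,0],"twist":6.5},{"claw":0,"delta_pos":[0,0,0],"twist":6.5},{"claw":0,"delta_pos":[0,0,0],"twist":6.5},{"claw":0,"delta_pos":[0,0,0],"twist":6.5},{"claw":0,"delta_pos":[0,0,0],"twist":6.6}]'
python3 -m creep '[{"claw":0,"delta_pos":[-0.0286,-0.0261,0],"twist":0},{"claw":0,"delta_pos":[-0.0286,-0.0261,0],"twist":0},{"claw":0,"delta_pos":[-0.0286,-0.0261,0],"twist":0},{"claw":0,"delta_pos":[-0.0286,-0.0261,0],"twist":0},{"claw":0,"delta_pos":[-0.0286,-0.0261,0],"twist":0},{"claw":0,"delta_pos":[0,0,0],"twist":0},{"claw":0,"delta_pos":[0,0,0],"twist":0},{"claw":0,"delta_pos":[0,0,0],"twist":0}]'
python3 -c "
from h import *
from cell import r
s=r.read_state();print(s['tool_pos'],heading(s),go((556.2,-168.1,115),s))
c=r.capture('wrist');np.savez('w7.npz',**c);cv2.imwrite('pics/w7.png',c['img'])"
```

```text
clock: 11.52
tool_pos: [456.6, -2.3, 182.4]
eef_rot: [[-0.957, 0.29, 0.0], [0.29, 0.957, 0.0], [-0.0, 0.0, -1.0]]
force: [-0.5, 0.3, -0.2]
width: 12.9
gripper_force: 23.4
clock: 12.18
tool_pos: [556.3, -167.7, 181.8]
eef_rot: [[-0.959, 0.285, -0.001], [0.285, 0.959, 0.001], [0.001, 0.001, -1.0]]
force: [-0.1, 0.9, 0.0]
width: 13.2
gripper_force: 23.4
[ 556.30480649 -167.7266099   181.82062495] 163.5 [-0.0001 -0.0004  0.0668]
```

```bash
python3 -m creep '[{"claw":0,"delta_pos":[0,0,0.03],"twist":0},{"claw":0,"delta_pos":[0,0,0.03],"twist":0},{"claw":0,"delta_pos":[0,0,0.01],"twist":0},{"claw":0,"delta_pos":[0,0,0],"twist":0}]'
python3 -m creep '[{"claw":0,"delta_pos":[0,0,0.006],"twist":0},{"claw":0,"delta_pos":[0,0,0.006],"twist":0},{"claw":0,"delta_pos":[0,0,0.006],"twist":0},{"claw":0,"delta_pos":[0,0,0.004],"twist":0},{"claw":0,"delta_pos":[0,0,0],"twist":0}]'
python3 -m creep '[{"claw":0,"delta_pos":[0,0,0.005],"twist":0},{"claw":0,"delta_pos":[0,0,0.005],"twist":0},{"claw":0,"delta_pos":[0,0,0],"twist":0}]'
python3 -c "
from h import *
from cell import r
a=r.capture('scene')['img'];cv2.imwrite('pics/s7.png',cv2.resize(a[60:240,100:340],None,fx=3,fy=3))"
```

```text
clock: 12.57
tool_pos: [553.9, -165.8, 108.8]
eef_rot: [[-0.959, 0.283, -0.007], [0.283, 0.959, 0.003], [0.008, 0.001, -1.0]]
force: [-0.3, 0.3, 0.3]
width: 13.3
gripper_force: 23.4
clock: 12.98
tool_pos: [557.2, -168.1, 91.1]
eef_rot: [[-0.959, 0.284, 0.002], [0.284, 0.959, -0.0], [-0.002, 0.0, -1.0]]
force: [-1.1, 0.2, 4.0]
width: 13.3
gripper_force: 24.7
clock: 13.23
tool_pos: [557.2, -168.3, 80.7]
eef_rot: [[-0.959, 0.284, 0.002], [0.284, 0.959, -0.001], [-0.002, -0.0, -1.0]]
force: [-0.4, 0.3, 4.2]
width: 13.4
gripper_force: 25.5
```

```bash
python3 -m creep '[{"claw":0,"delta_pos":[0.002,0,0.004],"twist":0},{"claw":0,"delta_pos":[0.002,0,0.004],"twist":0},{"claw":0,"delta_pos":[0.001,0,0.002],"twist":0},{"claw":0,"delta_pos":[0,0,0],"twist":0},{"claw":0,"delta_pos":[0,0,0],"twist":0}]'
python3 - <<'E'
from h import *
from cell import r
a=r.capture('scene')['img'];b=r.capture('wrist')['img']
cv2.imwrite('pics/s8.png',np.hstack([cv2.resize(b,(400,300)),cv2.resize(a[60:240,100:340],(400,300))]))
# did the pot move? right lower edge of pot in scene, compare with the start
z=dict(np.load("scene0.npz"))["img"]
A,B=[cv2.cvtColor(i[165:215,185:245],cv2.COLOR_BGR2GRAY).astype(np.float32) for i in(z,a)]
print("pot shift px",cv2.phaseCorrelate(A,B,cv2.createHanningWindow((60,50),cv2.CV_32F)))
E
```

```text
clock: 13.7
tool_pos: [551.7, -167.0, 70.5]
eef_rot: [[-0.959, 0.285, -0.0], [0.285, 0.959, -0.0], [0.0, -0.001, -1.0]]
force: [-2.3, -1.2, 4.3]
width: 13.5
gripper_force: 25.8
pot shift px ((-0.20324630721830772, -0.12818762993699195), 0.7889891484578451)
```

```bash
python3 -m creep '[{"claw":0.25,"delta_pos":[0,0,0],"twist":0},{"claw":0.25,"delta_pos":[0,0,0],"twist":0},{"claw":0.25,"delta_pos":[0,0,0],"twist":0},{"claw":0.25,"delta_pos":[0,0,0],"twist":0},{"claw":0.25,"delta_pos":[0,0,0],"twist":0},{"claw":0.25,"delta_pos":[0,0,0],"twist":0}]'
python3 -m creep '[{"claw":0.25,"delta_pos":[0,0,-0.01],"twist":0},{"claw":0.25,"delta_pos":[0,0,-0.02],"twist":0},{"claw":0.25,"delta_pos":[0,0,-0.04],"twist":0},{"claw":0.25,"delta_pos":[0,0,-0.04],"twist":0},{"claw":0.25,"delta_pos":[0,0,-0.04],"twist":0},{"claw":0.25,"delta_pos":[0,0,0],"twist":0},{"claw":0.25,"delta_pos":[0,0,0],"twist":0}]'
python3 - <<'E'
from h import *
from cell import r
a=r.capture('scene')['img'];w=r.capture('wrist');b=w['img'];np.savez("w9.npz",**w)
cv2.imwrite('pics/s9.png',np.hstack([cv2.resize(b,(400,300)),cv2.resize(a[60:240,100:340],(400,300))]))
E
```

```text
clock: 14.3
tool_pos: [551.8, -166.4, 70.0]
eef_rot: [[-0.959, 0.284, -0.0], [0.284, 0.959, 0.0], [0.001, 0.0, -1.0]]
force: [-0.3, -1.1, -0.2]
width: 21.3
gripper_force: 0.0
clock: 14.88
tool_pos: [553.7, -167.3, 225.7]
eef_rot: [[-0.959, 0.284, 0.009], [0.284, 0.959, -0.004], [-0.01, -0.001, -1.0]]
force: [-0.7, -0.0, -0.0]
width: 21.1
gripper_force: 0.0
```

View pics/s9.png

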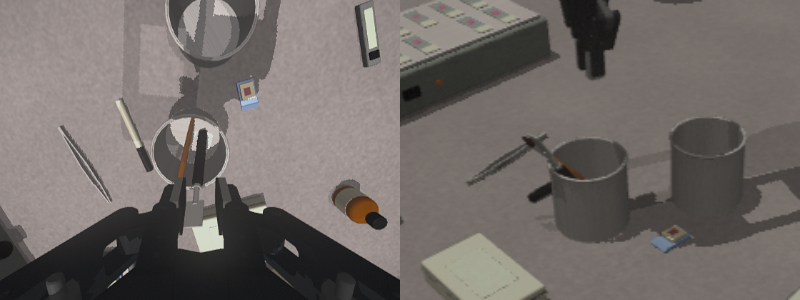

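Wrist and scene views: brush and scraper both stand in the pot, tips up, leaning at the front rim, with the right-hand side free. Now the forceps.

```bash
python3 -m creep '[{"claw":0.4,"delta_pos":[-0.0025,-0.0376,0],"twist":0},{"claw":0.4,"delta_pos":[-0.0025,-0.0376,0],"twist":0},{"claw":0.4,"delta_pos":[-0.0025,-0.0376,0],"twist":0},{"claw":0.4,"delta_pos":[-0.0025,-0.0376,0],"twist":0},{"claw":0.4,"delta_pos":[-0.0025,-0.0376,0],"twist":0},{"claw":0.4,"delta_pos":[-0.0025,-0.0376,0],"twist":0},{"claw":0.4,"delta_pos":[0,0,0.02],"twist":-6.4},{"claw":0.4,"delta_pos":[0,0,0.02],"twist":-6.4},{"claw":0.4,"delta_pos":[0,0,0.02],"twist":-6.3},{"claw":0.4,"delta_pos":[0,0,0],"twist":-6.3},{"claw":0.4,"delta_pos":[0,0,0],"twist":0},{"claw":0.4,"delta_pos":[0,0,0],"twist":0}]'
python3 - <<'E'
from h import *
from cell import r
w=dict(np.load("w9.npz"))
print("pot sides",ray(w,(212,210),100).round(1),ray(w,(321,210),100).round(1))
s=r.read_state();c=r.capture("wrist");np.savez("w10.npz",**c)
print(heading(s),go((503.3,-387.5,3),s),s["qpos"])
T=c["cam_to_world"];K=c["K"]
for k in(0,28):
    p=np.array([475.6+k*.988,-391.8+k*.1547,4.5]);q=K@(T[:3,:3].T@(p-T[:3,3]));print("expect px",(q[:2]/q[2]).round())
im=c["img"].astype(int);bg=cv2.medianBlur(c["img"],51).astype(int);m=(np.abs(im-bg).max(2)>25)
for y in range(145,250,5): print(y,np.nonzero(m[y,255:310])[0]+255)
E
```

```text
clock: 15.98
tool_pos: [501.4, -386.6, 158.1]
eef_rot: [[-0.988, -0.152, -0.003], [-0.152, 0.988, 0.003], [0.002, 0.003, -1.0]]
force: [-0.5, 0.6, 1.2]
width: 34.1
gripper_force: 0.0
pot sides [ 539.1 -229.4  100. ] [ 567.6 -133.2  100. ]
-171.3 [-0.0021 -0.0017  0.1551] [-7.46419758e-01  2.97680619e-01  1.26954063e+00  1.01735666e-04
  1.57827808e+00 -2.46933351e+00]
expect px [279. 172.]
expect px [279. 200.]
145 [263 264 265 266 267 268 269 270 271 272 273 274 275 276 277 278 279 281
 282 283 284 285 286]
150 [262 263 264 265 266 267 268 269 270 271 272 273 274 275 276]
155 [264 265 266 267 268 269 270 271 272 273 274 275]
160 [263 264 265 266 267 268 269 270 271 272 273 274 275]
165 [264 265 266 267 268 269 270 271 272 273 274 275 276]
170 [270 271 272 273 274 275 276 277 278 279 280]
175 [274 275 276 277 278 279 280 287 288 299 300 301 302 306 307 308 309]
180 [274 275 276 277 278 279]
185 [274 275 276 277 278 279 280]
190 [274 275 276 278 279 280 281]
195 [273 274 276 277 278 279 280 281]
200 [273 274 276 279 281 282]
205 [273 274 275 279 280 282 283]
210 [272 273 274 275 276 279 280 282]
215 [272 273 275 280 281 282 283]
220 [272 273 274 275 280 281 283 284]
225 [271 272 274 280 281 282 283]
230 [271 272 273 274 275 281 282 283 284]
235 [271 272 273 274 282 285]
240 [271 273 282 283 284 285]
245 [270 271 273 274 275 282 283 285 286]
```

The joined end is confirmed: it is solid from row 171 to 190, then splits into two arms. It sits at x≈277 where 279 was expected, and the pot is unmoved. Descend and grip.

```bash
python3 -m creep '[{"claw":0.4,"delta_pos":[0,-0.001,0.04],"twist":0},{"claw":0.35,"delta_pos":[0,0,0.04],"twist":0},{"claw":0.35,"delta_pos":[0,0,0.035],"twist":0},{"claw":0.35,"delta_pos":[0,0,0.02],"twist":0},{"claw":0.3,"delta_pos":[0,0,0.012],"twist":0},{"claw":0.3,"delta_pos":[0,0,0.0],"twist":0},{"claw":0.3,"delta_pos":[0,0,0],"twist":0},{"claw":0.3,"delta_pos":[0,0,0],"twist":0}]' 20
```

```text
clock: 16.7
tool_pos: [503.8, -389.5, 16.1]
eef_rot: [[-0.988, -0.154, 0.004], [-0.154, 0.988, -0.003], [-0.003, -0.004, -1.0]]
force: [0.3, 0.1, 0.7]
width: 25.7
gripper_force: 0.0
```

```bash
python3 -m creep '[{"claw":0.3,"delta_pos":[0,0.001,0.008],"twist":0},{"claw":0.3,"delta_pos":[0,0,0.004],"twist":0},{"claw":0.3,"delta_pos":[0,0,0],"twist":0},{"claw":0,"delta_pos":[0,0,0],"twist":0},{"claw":0,"delta_pos":[0,0,0],"twist":0},{"claw":0,"delta_pos":[0,0,0],"twist":0},{"claw":0,"delta_pos":[0,0,0],"twist":0},{"claw":0,"delta_pos":[0,0,0],"twist":0},{"claw":0,"delta_pos":[0,0,0],"twist":0}]' 20
```

```text
clock: 17.45
tool_pos: [502.2, -387.3, 1.4]
eef_rot: [[-0.988, -0.154, 0.0], [-0.154, 0.988, -0.0], [-0.0, -0.0, -1.0]]
force: [-0.1, -0.6, 0.3]
width: 7.6
gripper_force: 19.4
```

```bash
python3 -m creep '[{"claw":0,"delta_pos":[0,0,-0.03],"twist":0},{"claw":0,"delta_pos":[0,0,-0.04],"twist":0},{"claw":0,"delta_pos":[0,0,-0.04],"twist":0},{"claw":0,"delta_pos":[0,0,-0.04],"twist":0},{"claw":0,"delta_pos":[0,0,-0.04],"twist":6.5},{"claw":0,"delta_pos":[0,0,0],"twist":6.5},{"claw":0,"delta_pos":[0,0,0],"twist":6.5},{"claw":0,"delta_pos":[0,0,0],"twist":6.5},{"claw":0,"delta_pos":[0,0,0],"twist":6.5},{"claw":0,"delta_pos":[0,0,0],"twist":6.4}]'
python3 -m creep '[{"claw":0,"delta_pos":[0.0106,0.0314,0],"twist":0},{"claw":0,"delta_pos":[0.0106,0.0314,0],"twist":0},{"claw":0,"delta_pos":[0.0106,0.0314,0],"twist":0},{"claw":0,"delta_pos":[0.0106,0.0314,0],"twist":0},{"claw":0,"delta_pos":[0.0106,0.0314,0],"twist":0},{"claw":0,"delta_pos":[0.0106,0.0314,0],"twist":0},{"claw":0,"delta_pos":[0,0,0],"twist":0},{"claw":0,"delta_pos":[0,0,0],"twist":0},{"claw":0,"delta_pos":[0,0,0],"twist":0}]'
python3 -c "
from h import *
from cell import r
s=r.read_state();print(s['tool_pos'],heading(s),go((541.1,-192.6,112),s))"
```

```text
clock: 18.28
tool_pos: [502.0, -387.1, 191.3]
eef_rot: [[-0.863, 0.505, -0.0], [0.505, 0.863, 0.0], [0.0, 0.0, -1.0]]
force: [-0.3, -0.7, -0.6]
width: 7.0
gripper_force: 19.5
clock: 19.03
tool_pos: [541.2, -192.4, 191.3]
eef_rot: [[-0.866, 0.5, -0.0], [0.5, 0.866, -0.001], [-0.0, -0.001, -1.0]]
force: [0.5, -0.1, -0.2]
width: 7.3
gripper_force: 19.6
[ 541.24181157 -192.43035647  191.31707195] 150.0 [ 0.0001 -0.0002  0.0793]
```

```bash
python3 -m creep '[{"claw":0,"delta_pos":[0,0,0.03],"twist":0},{"claw":0,"delta_pos":[0,0,0.03],"twist":0},{"claw":0,"delta_pos":[0,0,0.018],"twist":0},{"claw":0,"delta_pos":[0,0,0],"twist":0},{"claw":0,"delta_pos":[0,0,0],"twist":0}]'
python3 -m creep '[{"claw":0,"delta_pos":[0,0,0.006],"twist":0},{"claw":0,"delta_pos":[0,0,0.006],"twist":0},{"claw":0,"delta_pos":[0,0,0.006],"twist":0},{"claw":0,"delta_pos":[0,0,0.004],"twist":0},{"claw":0,"delta_pos":[0,0,0],"twist":0}]'
python3 -m creep '[{"claw":0,"delta_pos":[0,0,0.005],"twist":0},{"claw":0,"delta_pos":[0,0,0.005],"twist":0},{"claw":0,"delta_pos":[0,0,0],"twist":0}]'
python3 -m creep '[{"claw":0,"delta_pos":[0,0,0.004],"twist":0},{"claw":0,"delta_pos":[0,0,0.004],"twist":0},{"claw":0,"delta_pos":[0,0,0.002],"twist":0},{"claw":0,"delta_pos":[0,0,0],"twist":0}]'
python3 - <<'E'
from h import *
from cell import r
a=r.capture('scene')['img'];z=dict(np.load("scene0.npz"))["img"]
A,B=[cv2.cvtColor(i[165:215,185:245],cv2.COLOR_BGR2GRAY).astype(np.float32) for i in(z,a)]
print("pot shift px",cv2.phaseCorrelate(A,B,cv2.createHanningWindow((60,50),cv2.CV_32F)))
E
```

```text
clock: 19.45
tool_pos: [540.3, -193.2, 112.1]
eef_rot: [[-0.865, 0.502, -0.003], [0.502, 0.865, 0.001], [0.003, -0.0, -1.0]]
force: [-0.3, -0.0, -0.1]
width: 7.3
gripper_force: 19.6
clock: 19.87
tool_pos: [541.4, -192.5, 91.2]
eef_rot: [[-0.866, 0.5, 0.0], [0.5, 0.866, -0.0], [-0.001, -0.0, -1.0]]
force: [0.1, 0.3, 1.1]
width: 7.1
gripper_force: 19.4
clock: 20.12
tool_pos: [540.9, -191.9, 80.2]
eef_rot: [[-0.866, 0.5, -0.001], [0.5, 0.866, 0.001], [0.001, 0.0, -1.0]]
force: [-0.7, 1.2, 1.1]
width: 7.2
gripper_force: 19.4
clock: 20.45
tool_pos: [540.8, -191.9, 70.4]
eef_rot: [[-0.866, 0.5, -0.001], [0.5, 0.866, 0.001], [0.002, 0.0, -1.0]]
force: [-0.4, 1.3, 1.4]
width: 7.1
gripper_force: 19.5
pot shift px ((-0.14304829788861895, -0.07253387942778033), 0.9378247880935668)
```

```bash
python3 -m creep '[{"claw":0.18,"delta_pos":[0,0,0],"twist":0},{"claw":0.18,"delta_pos":[0,0,0],"twist":0},{"claw":0.18,"delta_pos":[0,0,0],"twist":0},{"claw":0.18,"delta_pos":[0,0,0],"twist":0},{"claw":0.18,"delta_pos":[0,0,0],"twist":0},{"claw":0.18,"delta_pos":[0,0,0],"twist":0}]'
python3 -m creep '[{"claw":0.18,"delta_pos":[0,0,-0.01],"twist":0},{"claw":0.18,"delta_pos":[0,0,-0.02],"twist":0},{"claw":0.18,"delta_pos":[0,0,-0.04],"twist":0},{"claw":0.18,"delta_pos":[0,0,-0.04],"twist":0},{"claw":0.18,"delta_pos":[0.04,0,-0.01],"twist":0},{"claw":0.18,"delta_pos":[0.04,0,0],"twist":0},{"claw":0.18,"delta_pos":[0.04,0,0],"twist":0},{"claw":0.18,"delta_pos":[0.04,0,0],"twist":0},{"claw":0.18,"delta_pos":[0.03,0,0],"twist":0},{"claw":0.18,"delta_pos":[0,0,0],"twist":0},{"claw":0.18,"delta_pos":[0,0,0],"twist":0}]'
python3 - <<'E'
from h import *
from cell import r
a=r.capture('scene')['img'];t=r.capture('top')['img']
cv2.imwrite('pics/s11.png',np.hstack([cv2.resize(t[110:290,230:450],(400,327)),cv2.resize(a[100:240,130:301],(400,327))]))
E
```

```text
clock: 21.0
tool_pos: [541.3, -192.3, 71.3]
eef_rot: [[-0.866, 0.5, 0.0], [0.5, 0.866, 0.0], [-0.0, 0.0, -1.0]]
force: [-0.1, 0.4, 0.1]
width: 15.3
gripper_force: 0.0
clock: 21.92
tool_pos: [376.3, -96.8, 192.6]
eef_rot: [[-0.866, 0.5, 0.003], [0.5, 0.866, -0.001], [-0.003, 0.0, -1.0]]
force: [0.2, -0.0, -0.1]
width: 15.4
gripper_force: 0.0
```

View pics/s11.png

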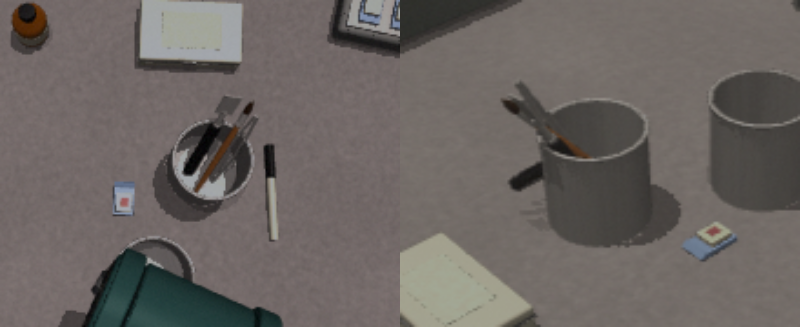

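Top and scene views: all three instruments are in the pot, tips up beyond the rim, and the pot is upright in its place. A quick numeric check that the forceps sit deep, and that nothing else moved:

Run:
```python
from h import *
from cell import r
t=r.capture("top");s=r.capture("scene")
T,S=dict(np.load("top0.npz")),dict(np.load("scene0.npz"))
C=np.array([556,-182.5])
for n,L,p in(("forceps",160,(230+258*.55,110+117*.55)),("brush",180,(230+252*.55,110+103*.55)),("scraper",170,(230+230*.55,110+98*.55))):
    for z in(100,120,140): 
        q=ray(t,p,z)[:2]-C;print(n,z,q.round(),"r",np.linalg.norm(q).round(), "tail z if at far wall",np.round(z-np.sqrt(max(0,L**2-(np.linalg.norm(q)+44)**2))))
for n,(x0,y0,x1,y1) in dict(marker=(370,185,390,246),block=(288,206,308,232),blades=(212,208,230,252),slidebox=(300,105,368,150),pencil=(122,150,146,218),bottle=(232,106,260,138),mould=(204,256,230,284)).items():
    A,B=[cv2.cvtColor(i[y0:y1,x0:x1],cv2.COLOR_BGR2GRAY).astype(np.float32) for i in(T["img"],t["img"])]
    print(n,np.round(cv2.phaseCorrelate(A,B)[0],2))
```

```text
forceps 100 [ 57. -56.] r 80.0 tail z if at far wall -1.0
forceps 120 [ 53. -52.] r 75.0 tail z if at far wall 13.0
forceps 140 [ 49. -48.] r 69.0 tail z if at far wall 26.0
brush 100 [ 75. -49.] r 90.0 tail z if at far wall -21.0
brush 120 [ 71. -45.] r 84.0 tail z if at far wall -7.0
brush 140 [ 66. -41.] r 78.0 tail z if at far wall 7.0
scraper 100 [ 81. -21.] r 84.0 tail z if at far wall -12.0
scraper 120 [ 76. -18.] r 78.0 tail z if at far wall 2.0
scraper 140 [ 72. -14.] r 73.0 tail z if at far wall 17.0
marker [0.01 0.06]
block [0.02 0.48]
blades [0.12 0.5 ]
slidebox [0.07 0.51]
pencil [0.08 0.07]
bottle [0.   0.04]
mould [0.47 0.  ]
```

```bash
python3 -c "
from cell import r
print(r.sign_off())"
```

```text
the job is handed in; nothing more can be done
None
```

The brush, forceps and scraper stand in the right-hand steel pot, tips up and tails at or near the floor; the pot and the other items I checked show no movement, and the job is handed in at about 22 s.

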